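# Sort salvaged circuit-board parts into trays

### The job

Sort the five salvaged parts on the repair bench: both capacitors (blue and green) go into the yellow tray, both heat sinks (silver and black) into the red tray, and the transformer into the white tray. Leave every part standing upright, as it stands now, flat on the floor of its tray, side by side and not stacked, and do not disturb the meter or the desoldering pump.

Things in the scene. Friction and masses are not known exactly. Their poses are not given: they have to be found in the camera images.
- capacitor_blue_center (a point): Large capacitor: upright cylinder, blue sleeve, silver top with a dark cross, diameter 35, height 50, 50 to 100 g, standing on the bench. Point: its centre, half-way up (25 above its underside). z along its axis, up. Sizes in mm.
- capacitor_green_center (a point): Smaller capacitor: upright cylinder, green sleeve, silver top with a dark cross, diameter 30, height 45, about 70 g, standing on the bench. Point: its centre, half-way up (22.5 above its underside). z along its axis, up. Sizes in mm.
- heatsink_silver_center (a point): Bare silver aluminium heat sink with five upright fins (3 thick, faces across x, joined by a thin web), 40 (x) by 28 (y) by 42 high (z), about 60 g, standing on the bench. The outer fins make flat faces at x = +20 and -20 from the centre. Point: its centre, half-way up (21). Sizes in mm.
- heatsink_black_center (a point): Black anodised heat sink, same shape as the silver one: 40 (x) by 28 (y) by 42 high (z), flat outer faces at x = +20 and -20, about 60 g, standing on the bench. Point: its centre, half-way up (21). Sizes in mm.
- transformer_center (a point): Small mains transformer: steel core 48 (x) by 18 (y) by 40 high (z) with flat end faces at x = +24 and -24, copper-brown winding with cream flanges bulging to 36 in y at the middle; 160 to 280 g, standing on the bench. Point: its centre, half-way up (20). Sizes in mm.
- tray_yellow: Shallow open rectangular parts tray, bright yellow plastic all over, fixed to the bench. Outside 120 (its x) by 150 (its y) by 15 high (z); walls 5 thick, inner floor 110 by 140, 4 above the bench. Origin: centre of the underside; z up. Sizes in mm.
- tray_red: Shallow open rectangular parts tray, bright red plastic all over, fixed to the bench. Outside 120 (its x) by 150 (its y) by 15 high (z); walls 5 thick, inner floor 110 by 140, 4 above the bench. Origin: centre of the underside; z up. Sizes in mm.
- tray_white: Shallow open rectangular parts tray, bright white plastic all over, fixed to the bench. Outside 120 (its x) by 150 (its y) by 15 high (z); walls 5 thick, inner floor 110 by 140, 4 above the bench. Origin: centre of the underside; z up. Sizes in mm.
- multimeter: Bystander: yellow hand-held meter with grey face lying on the bench to the robot's left, 180 (x) by 88 (y) by 42 high. Origin: centre of the underside. Leave it alone. Sizes in mm.
- desolder_pump: Bystander: silver and black desoldering pump lying on the bench beyond the trays, about 220 long (its x), 22 thick. Origin: on the underside near mid-length. Leave it alone. Sizes in mm.
Not all that is in view belongs to the job. There is more than one size of the tray_white; the job needs the middle-sized.

How it is judged:
By the outcome, as a careful person would: the job done as asked, in the order asked, and still so for the second after the job is handed in, with the robot touching nothing.
It also fails if it takes over 120 s, if anything falls off the work surface, if the arm or the gripper's body presses on something with over 40 N, if the wrist force passes 120 N, or if a joint passes its speed limit or range.

### The arm

A 6-joint arm with a two-finger parallel gripper is mounted at the origin on the work surface. World frame = base frame: x ahead of the robot, y to its left, z up, the work surface at z = 0. Lengths are in m, angles in rad, forces in N, time in s.
With the tool pointing down it reaches from about 0.25 to 0.85 m from the base axis. Payload 12.5 kg.
Tool frame: the origin (TCP) lies midway between the tips of the shut fingers; the grasp point (between the pads) lies 19 mm behind it; z points along the fingers, y is the line along which they close (so a half turn about z gives the same grasp; the last joint's range is limited). The gripper opens to 93 mm and grips with 3 to 60 N. Pads are 15 mm wide; open, the fingers measure 128 mm over their backs; the gripper's body (75 mm by 188 mm) begins 65 mm behind the grasp point.
Start: joints at [1.228, 0.351, 1.652, -0, 1.139, -0.085], TCP at [0.14, 0.532, 0.219] pointing down, gripper open.
Joint ranges: [-2.75, 2.75], [-0.79, 2.1], [0.01, 2.65], [-1.57, 4.71], [0.07, 3.14], [-2.87, 2.87]. Speed limits (rad/s): [2.22, 2.22, 2.79, 3.14, 3.14, 3.14].

### API

Orientations are given as a 3x3 rotation matrix whose columns are the frame's x, y, z axes.
In Python, from bench import manip, grab_frame, order gives the robot as it stands.
- The arm moves only by the tool move_arm, never from a script. Its argument "moves" is a list of rows, each an object with "linear": the shift along the world's x, y, z in cm, a list of three; "yaw": the turn about the world's z in rad; "claw": the finger opening in cm, from 0 to 9.3. A call has 1 to 20 rows; each row shifts and turns the commanded pose from where the row before left it; what a row does not reach is not made up. A row lasts 1/8 s, in which the tool goes at most 62.5 mm and 10.7 degrees, less where a joint would pass 70% of its speed; a pose out of reach is approached as far as the arm can. A call is refused whole if a number of a shift passes 6.25 or a number of a turn 0.188, either way. A call with a gripper value outside its range is refused whole. The fingers move at their own pace and stop on an object; "squeeze" is the grip in N (left out, the last holds). Time passes only in rows, so rows that do not move let the fingers close. It gives the time, the measured TCP pose, the force, the opening and the grip force at its end, in the units of the state.
- manip.observe(): the state, without advancing time (a new reading comes with each control period).
- grab_frame(name): name is "scene" or "top" or "wrist"; returns a dict with "color" (420x560x3 uint8, blue, green, red), "fx", "fy", "cx", "cy" (pixels), "rvec" (rotation vector, rad) and "tvec" (3), from world to camera coordinates, as OpenCV has them; the wrist camera has in their place "hand_eye" (4x4, takes a point from camera to tool coordinates, whose origin is the TCP and whose axes are the flange's). Camera axes: x right, y down, z forward; pixel columns grow to the right and rows downward; lengths in m; the calibration is good to about 2 mm. The wrist camera is an equidistant fisheye: a pixel r from the principal point sees the ray r / f radians off the axis. A picture is of the moment at which its call begins: read the wrist's pose just before it. There is no depth.
- order.finish_job(): hands the job in; it is judged then, once.
The state is a dict: "time": time; "qpos": joint angles; "qd": joint speeds; "tau": joint torques, N m; "ee_pos": TCP position; "ee_rot": TCP orientation; "contact_force": force on the tool from outside, world axes, zero at the start; "moment": the same for the moment, N m; "grip_width": opening from 0.0 (shut) to 1.0 (fully open); "finger_force": force on a finger pad.
Only numpy, scipy, OpenCV 4.12 (cv2) and the standard library are available. Lean on these libraries where they do the work, as an engineer would, in place of code of your own. Each camera call takes 0.05 s, during which the arm holds its last target. There are 200 camera calls.

## Working session

There is one attempt and no reset: what is moved stays moved. The work goes in short steps, Python scripts to look and compute and a tool call to move; the robot and the scene stay as the last step left them, time stands still between calls to the robot, and variables do not carry over. Pictures are saved under pics/ and viewed, at most 14 in all, crops included, and the job is handed in when it is done.

Besides the shell and the picture viewer there is one more tool, called after "Call:" as name([rows], argument=value, ...), one row to a line, values as JSON. move_arm: Moves the arm, as the interface text tells. Its arguments: {"type":"object","properties":{"moves":{"type":"array","items":{"type":"object","properties":{"linear":{"type":"array","items":{"type":"number"}},"yaw":{"type":"number"},"claw":{"type":"number"}}}},"squeeze":{"type":"number"}},"required":["moves"]}

```bash
mkdir -p pics; python3 - <<'E'
from bench import manip, grab_frame
import cv2,pickle
s=manip.observe();print(s['ee_pos'],s['ee_rot'],s['time'])
d={}
for n in ("scene","top"):
    f=grab_frame(n);d[n]=f;cv2.imwrite(f"pics/{n}0.png",cv2.resize(f["color"],(784,588),interpolation=cv2.INTER_CUBIC));print({k:f[k] for k in f if k!='color'})
pickle.dump(d,open('f0.pkl','wb'))
E
```

```text
[0.14008209 0.53153285 0.2181081 ] [[-9.66953826e-01  2.54951261e-01 -3.89707429e-04]
 [ 2.54951538e-01  9.66953243e-01 -1.06777930e-03]
 [ 1.04597183e-04 -1.13184979e-03 -9.99999354e-01]] 0.0
{'fx': 399.9949544443579, 'fy': 399.9949544443579, 'cx': 281.8106564065241, 'cy': 211.2146624524613, 'rvec': array([ 1.58849331,  1.81699281, -0.89467224]), 'tvec': array([ 0.14244984, -0.28281989,  1.73211485])}
{'fx': 445.7495633852916, 'fy': 445.7495633852916, 'cx': 275.4471161752465, 'cy': 211.3179227162558, 'rvec': array([ 2.11761495, -2.10933766,  0.20920207]), 'tvec': array([-0.08661128,  0.57035371,  1.55483454])}
```

View pics/top0.png

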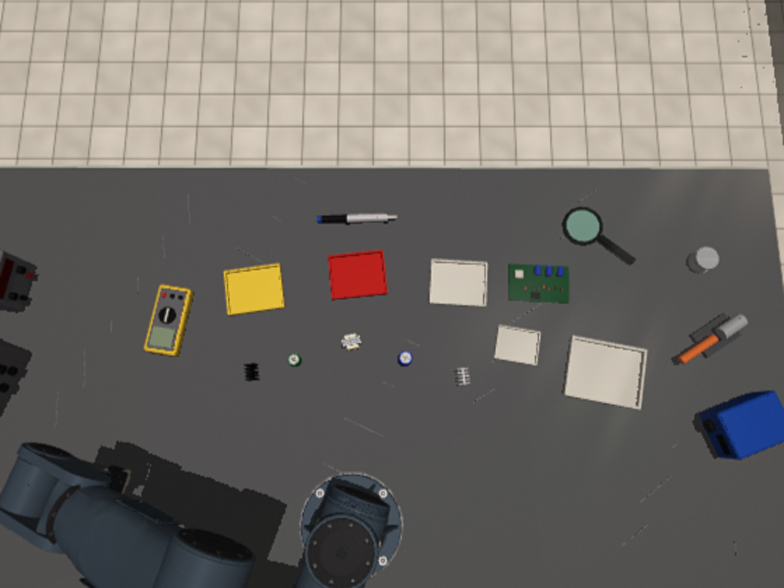

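View pics/scene0.png

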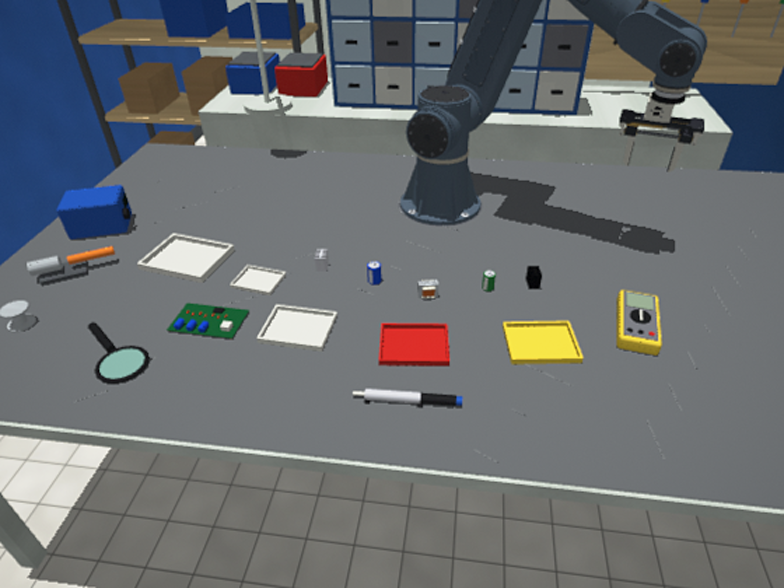

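The top view shows the parts: black sink (252,371), green cap (294,360), transformer (351,341), blue cap (405,358) and silver sink (463,376). The trays are yellow (254,289) and red (357,275). There are three white trays: small (517,345), middle (459,283) and large (605,372). The middle one matches the red tray's size (about 58x45 px), so it fits. I'll confirm this in a crop.

```bash
python3 - <<'E'
import cv2,pickle
d=pickle.load(open('f0.pkl','rb'));c=d['top']['color']
a=cv2.resize(c[175:295,155:285],None,fx=6,fy=6,interpolation=cv2.INTER_CUBIC)[:600]
b=cv2.resize(c[175:295,280:410],None,fx=6,fy=6,interpolation=cv2.INTER_CUBIC)[:600]
cv2.imwrite('pics/a.png',a);cv2.imwrite('pics/b.png',b)
E
```

```text
(no output)
```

View pics/a.png

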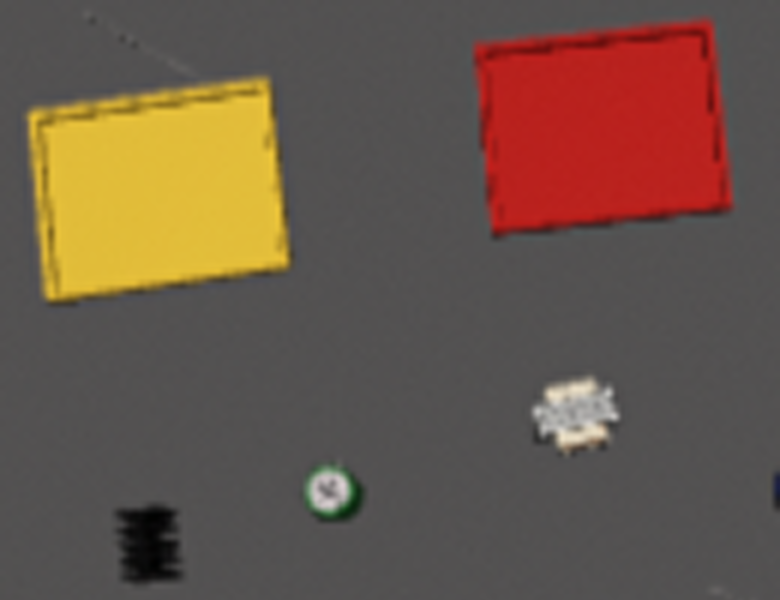

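View pics/b.png

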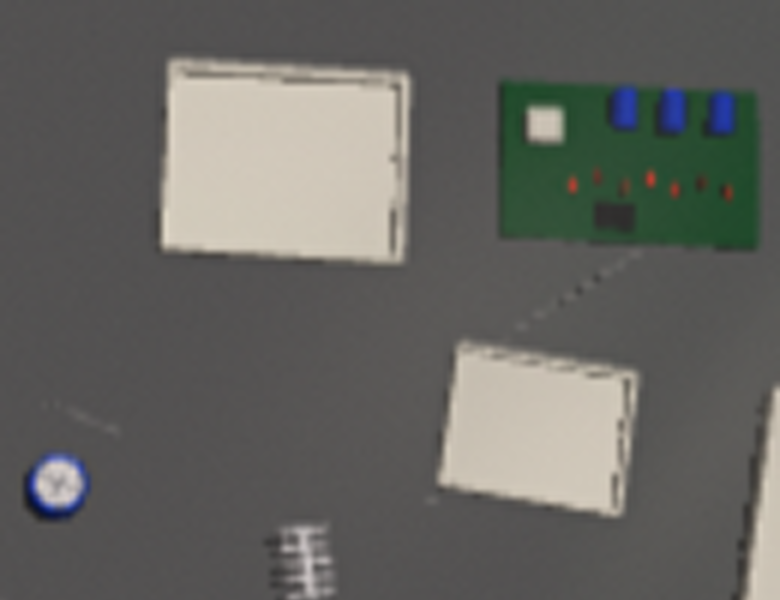

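The crops confirm the middle white tray (crop b, corners 168,60 to 405,262) is the same size as the red and yellow ones. Next I'll work out positions.

```bash
cat > h.py <<'E'
import numpy as np,cv2
def pix2w(f,uv,z):
    R=cv2.Rodrigues(f['rvec'])[0];t=f['tvec']
    K=np.array([[f['fx'],0,f['cx']],[0,f['fy'],f['cy']],[0,0,1]])
    d=R.T@np.linalg.inv(K)@np.array([uv[0],uv[1],1.]);c=-R.T@t
    return (c+d*(z-c[2])/d[2])[:2]
def wrist(f,p,Rt,uv,z):
    "fisheye pixel -> world xy at height z, TCP pose p,Rt"
    x,y=(uv[0]-f['cx'])/f['fx'],(uv[1]-f['cy'])/f['fy'];r=np.hypot(x,y)
    d=np.array([x/r*np.sin(r),y/r*np.sin(r),np.cos(r)]) if r>0 else np.array([0,0,1.])
    H=f['hand_eye'];c=Rt@H[:3,3]+p;d=Rt@H[:3,:3]@d
    return (c+d*(z-c[2])/d[2])[:2]
E
python3 - <<'E'
import pickle
from h import *
f=pickle.load(open('f0.pkl','rb'))['top']
A=lambda u,v,o=155:((u+.5)/6-.5+o,(v+.5)/6-.5+175)
B=lambda u,v:A(u,v,280)
np.set_printoptions(precision=4,suppress=True)
for n,c in dict(yellow=[A(28,108),A(268,78),A(290,265),A(45,300)],red=[A(475,45),A(712,20),A(732,208),A(493,235)],white=[B(168,60),B(410,72),B(405,262),B(162,248)]).items():
    w=np.array([pix2w(f,p,.015) for p in c]);e=w[1]-w[0]+w[2]-w[3]
    print(n,w.mean(0),'ydir angle',np.degrees(np.arctan2(-e[1],-e[0])),np.linalg.norm(e)/2)
for n,p,z in [('black',A(149,544),.042),('green',A(330,491),.045),('trafo',A(577,413),.04),('blue',B(58,484),.05),('silver',((463+.5)/1.4-.5,(376+.5)/1.4-.5),.042)]:
    print(n,pix2w(f,p,z))
def ang(a,b):
    e=pix2w(f,b,.04)-pix2w(f,a,.04);return np.degrees(np.arctan2(e[1],e[0]))
print(ang(A(152,582),A(146,505)),ang(A(617,407),A(537,418)),ang(B(312,600),B(303,525)))
E
```

```text
yellow [0.5993 0.2683] ydir angle 98.03965086918876 0.15126899223807333
red [ 0.639  -0.0077] ydir angle 96.60468619399282 0.14922211644466482
white [ 0.6185 -0.2774] ydir angle 87.04833017917315 0.1507281564114602
black [0.3763 0.2574]
green [0.4079 0.1504]
trafo [0.4558 0.0042]
blue [ 0.4127 -0.1342]
silver [ 0.3672 -0.2813]
7.1710200473646575 98.10340964046733 5.7144005617946565
```

Call:
move_arm([
  {"linear":[1.8,-4.4,0],"yaw":-0.08,"claw":9.3},
  {"linear":[1.8,-4.4,0],"yaw":-0.08},
  {"linear":[1.8,-4.4,0],"yaw":-0.08},
  {"linear":[1.8,-4.4,0],"yaw":-0.08},
  {"linear":[1.8,-4.4,0],"yaw":-0.08},
  {"linear":[1.8,-4.4,0],"yaw":-0.08},
  {"linear":[1.8,-4.4,0],"yaw":-0.08},
  {"linear":[1.8,-4.4,0],"yaw":-0.08},
  {"linear":[1.8,-4.4,0],"yaw":-0.08},
  {"linear":[1.8,-4.4,0],"yaw":-0.08},
  {"linear":[1.8,-4.4,0],"yaw":-0.08},
  {"linear":[1.8,-4.4,0],"yaw":-0.08},
  {"linear":[1.8,-4.4,0],"yaw":-0.08},
  {"linear":[1.8,-4.4,0],"yaw":-0.08},
  {"linear":[1.8,-4.4,0],"yaw":-0.06},
  {"linear":[0,0,0]},
  {"linear":[0,0,0]},
])

```text
validation failed for argument at $.mo...
```

```bash
cat > snap.py <<'E'
import sys,pickle,cv2
from bench import manip, grab_frame
s=manip.observe();f=grab_frame("wrist");pickle.dump((s,f),open(sys.argv[1]+'.pkl','wb'))
cv2.imwrite(f"pics/{sys.argv[1]}.png",cv2.resize(f['color'],None,fx=1.4,fy=1.4,interpolation=cv2.INTER_CUBIC))
import numpy as np
print(s['ee_pos'],np.arctan2(s['ee_rot'][1,1],s['ee_rot'][0,1]),s['time'],f['fx'],f['cx'],f['cy'])
E
python3 snap.py w1
```

```text
[0.14009657 0.53154507 0.21815971] 1.3130297809938045 0.1 325.19226210127806 279.34714502748955 206.01164302032657
```

View pics/w1.png

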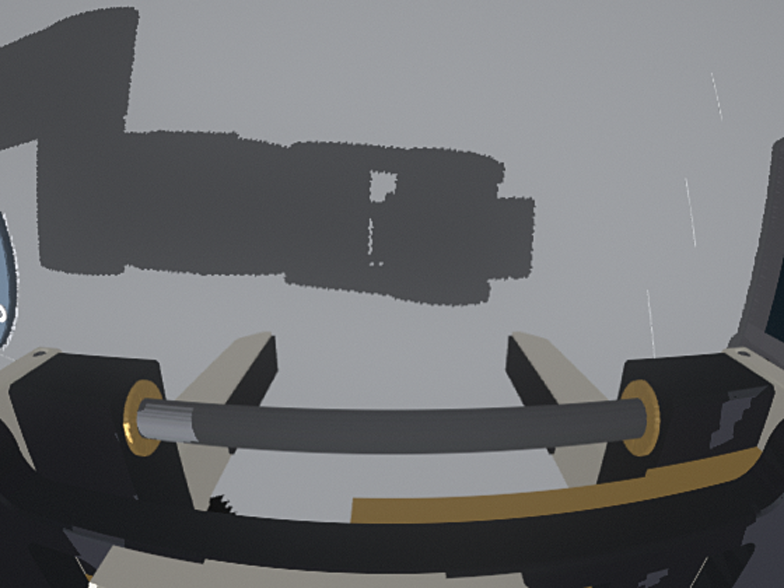

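The move was refused, so this picture shows only the start pose: bare bench, with the finger tips at about (270,335) and (515,335). I'll try again with every field filled in on each row.

Call:
move_arm([
  {"linear":[1.8,-4.4,0],"yaw":-0.08,"claw":9.3},
  {"linear":[1.8,-4.4,0],"yaw":-0.08,"claw":9.3},
  {"linear":[1.8,-4.4,0],"yaw":-0.08,"claw":9.3},
  {"linear":[1.8,-4.4,0],"yaw":-0.08,"claw":9.3},
  {"linear":[1.8,-4.4,0],"yaw":-0.08,"claw":9.3},
  {"linear":[1.8,-4.4,0],"yaw":-0.08,"claw":9.3},
  {"linear":[1.8,-4.4,0],"yaw":-0.08,"claw":9.3},
  {"linear":[1.8,-4.4,0],"yaw":-0.08,"claw":9.3},
  {"linear":[1.8,-4.4,0],"yaw":-0.08,"claw":9.3},
  {"linear":[1.8,-4.4,0],"yaw":-0.08,"claw":9.3},
  {"linear":[1.8,-4.4,0],"yaw":-0.08,"claw":9.3},
  {"linear":[1.8,-4.4,0],"yaw":-0.08,"claw":9.3},
  {"linear":[1.8,-4.4,0],"yaw":-0.08,"claw":9.3},
  {"linear":[1.8,-4.4,0],"yaw":-0.08,"claw":9.3},
  {"linear":[1.8,-4.4,0],"yaw":-0.06,"claw":9.3},
  {"linear":[0,0,0],"yaw":0,"claw":9.3},
  {"linear":[0,0,0],"yaw":0,"claw":9.3},
])

```text
time: 2.28
ee_pos: [0.4097, -0.1277, 0.2183]
ee_rot: [[-0.133, 0.991, -0.001], [0.991, 0.133, 0.001], [0.001, -0.001, -1.0]]
contact_force: [-1.0, 0.8, 0.2]
grip_width: 1.0
finger_force: 0.0
```

```bash
python3 snap.py w2; python3 -c "
import pickle;print(pickle.load(open('w2.pkl','rb'))[1]['hand_eye'].round(3))"
```

```text
[ 0.40969236 -0.12773924  0.21832273] 0.13313966580018746 2.275 325.19226210127806 279.34714502748955 206.01164302032657
[[ 0.001 -0.966 -0.257  0.071]
 [ 1.     0.001  0.     0.   ]
 [-0.    -0.257  0.966 -0.167]
 [ 0.     0.     0.     1.   ]]
```

View pics/w2.png

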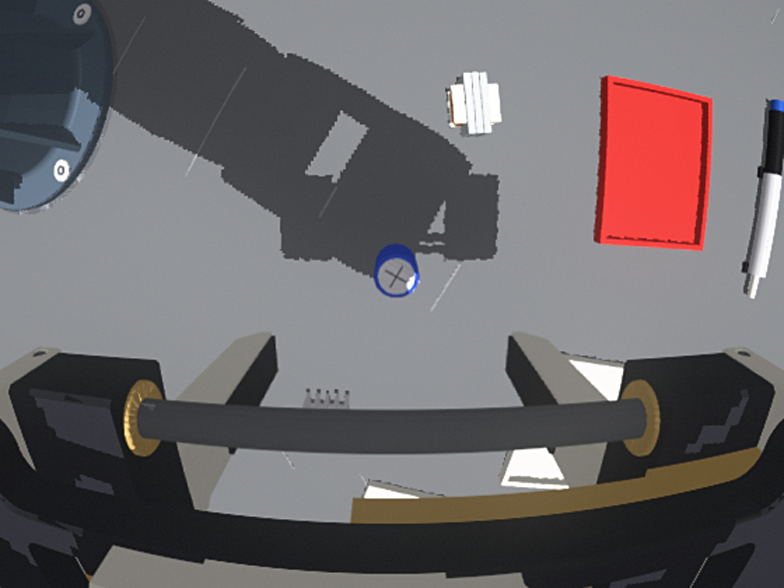

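The wrist view shows the blue cap's top at (397,277), the transformer core's top running from (475,72) to (480,133), and the red tray's rim corners at (605,77), (712,99), (703,249) and (597,241).

```bash
python3 - <<'E'
import pickle
from h import *
s,f=pickle.load(open('w2.pkl','rb'))
P=lambda u,v,z:wrist(f,s['ee_pos'],s['ee_rot'],((u+.5)/1.4-.5,(v+.5)/1.4-.5),z)
print('blue',P(397,277,.05))
a,b=P(475,72,.04),P(480,133,.04);print('trafo',(a+b)/2,np.degrees(np.arctan2(*(a-b)[::-1])),np.linalg.norm(a-b))
print('red',sum(P(u,v,.015) for u,v in [(605,77),(712,99),(703,249),(597,241)])/4)
E
```

```text
blue [ 0.41528864 -0.13581091]
trafo [0.45772675 0.00499468] 102.15007648061491 0.04795903115664984
red [ 0.64069352 -0.00758125]
```

Call:
move_arm([
  {"linear":[0.4,-0.7,-5],"yaw":0,"claw":7},
  {"linear":[0,0,-5],"yaw":0,"claw":7},
  {"linear":[0,0,-5],"yaw":0,"claw":7},
  {"linear":[0,0,-3.5],"yaw":0,"claw":7},
  {"linear":[0,0,-1.9],"yaw":0,"claw":7},
  {"linear":[0,0,0],"yaw":0,"claw":7},
  {"linear":[0,0,0],"yaw":0,"claw":3},
  {"linear":[0,0,0],"yaw":0,"claw":3},
  {"linear":[0,0,0],"yaw":0,"claw":3},
  {"linear":[0,0,0],"yaw":0,"claw":3},
  {"linear":[0,0,0],"yaw":0,"claw":3},
  {"linear":[0,0,0],"yaw":0,"claw":3},
], squeeze=15)

```text
time: 3.82
ee_pos: [0.4144, -0.1353, 0.0149]
ee_rot: [[-0.133, 0.991, 0.0], [0.991, 0.133, -0.0], [-0.0, 0.0, -1.0]]
contact_force: [-1.0, 1.1, 6.7]
grip_width: 0.37
finger_force: 15.0
```

Call:
move_arm([
  {"linear":[0,0,3],"yaw":0,"claw":3},
  {"linear":[0,0,4],"yaw":0,"claw":3},
  {"linear":[0,0,3],"yaw":0,"claw":3},
  {"linear":[1,2.4,0],"yaw":0,"claw":3},
  {"linear":[2,4.8,0],"yaw":0,"claw":3},
  {"linear":[2,4.8,0],"yaw":0,"claw":3},
  {"linear":[2,4.8,0],"yaw":0,"claw":3},
  {"linear":[2,4.8,0],"yaw":0,"claw":3},
  {"linear":[2,4.8,0],"yaw":0,"claw":3},
  {"linear":[2,4.8,0],"yaw":0,"claw":3},
  {"linear":[2,4.8,0],"yaw":0,"claw":3},
  {"linear":[2,4.8,0],"yaw":0,"claw":3},
  {"linear":[1,3,0],"yaw":0,"claw":3},
  {"linear":[0,0,0],"yaw":0,"claw":3},
  {"linear":[0,0,0],"yaw":0,"claw":3},
])

```text
time: 5.7
ee_pos: [0.5937, 0.302, 0.1142]
ee_rot: [[-0.132, 0.991, -0.001], [0.991, 0.132, -0.001], [-0.0, -0.001, -1.0]]
contact_force: [-0.7, -0.1, -0.1]
grip_width: 0.376
finger_force: 15.0
```

```bash
python3 snap.py w3
```

```text
[0.59371871 0.30200017 0.11415598] 0.13276888477114762 5.7 325.19226210127806 279.34714502748955 206.01164302032657
```

View pics/w3.png

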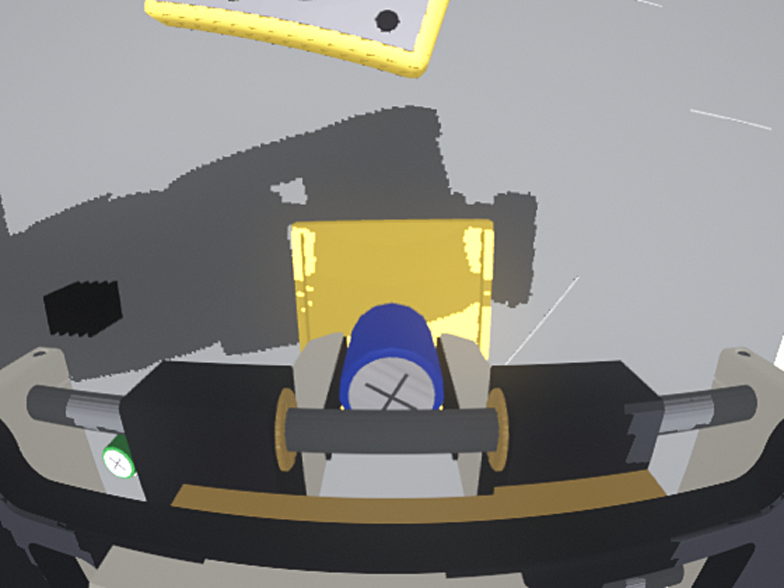

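The blue cap hangs straight over the yellow tray, with the tray's far corners at (292,225) and (493,222). The green cap's top is at (118,461). Lowering now.

Call:
move_arm([
  {"linear":[0,0,-4],"yaw":0,"claw":3},
  {"linear":[0,0,-3],"yaw":0,"claw":3},
  {"linear":[0,0,-1.5],"yaw":0,"claw":3},
  {"linear":[0,0,-0.7],"yaw":0,"claw":3},
  {"linear":[0,0,-0.3],"yaw":0,"claw":3},
  {"linear":[0,0,0],"yaw":0,"claw":3},
  {"linear":[0,0,0],"yaw":0,"claw":5.5},
  {"linear":[0,0,0],"yaw":0,"claw":5.5},
  {"linear":[0,0,0],"yaw":0,"claw":5.5},
  {"linear":[0,0,2],"yaw":0,"claw":5.5},
  {"linear":[0,0,4],"yaw":0,"claw":5.5},
  {"linear":[0,0,5],"yaw":0,"claw":7},
  {"linear":[-3.7,-3,4],"yaw":0,"claw":7},
  {"linear":[-3.7,-3,0],"yaw":0,"claw":7},
  {"linear":[-3.7,-3,0],"yaw":0,"claw":7},
  {"linear":[-3.7,-3,0],"yaw":0,"claw":7},
  {"linear":[-3.7,-3,0],"yaw":0,"claw":7},
  {"linear":[0,0,0],"yaw":0,"claw":7},
  {"linear":[0,0,0],"yaw":0,"claw":7},
])

```text
time: 8.12
ee_pos: [0.4102, 0.1532, 0.1708]
ee_rot: [[-0.132, 0.991, 0.002], [0.991, 0.132, 0.001], [0.0, 0.003, -1.0]]
contact_force: [0.2, 0.5, -0.2]
grip_width: 0.756
finger_force: 0.0
```

```bash
python3 snap.py w4
```

```text
[0.41021309 0.15315964 0.17082826] 0.1327482434737533 8.125 325.19226210127806 279.34714502748955 206.01164302032657
```

View pics/w4.png

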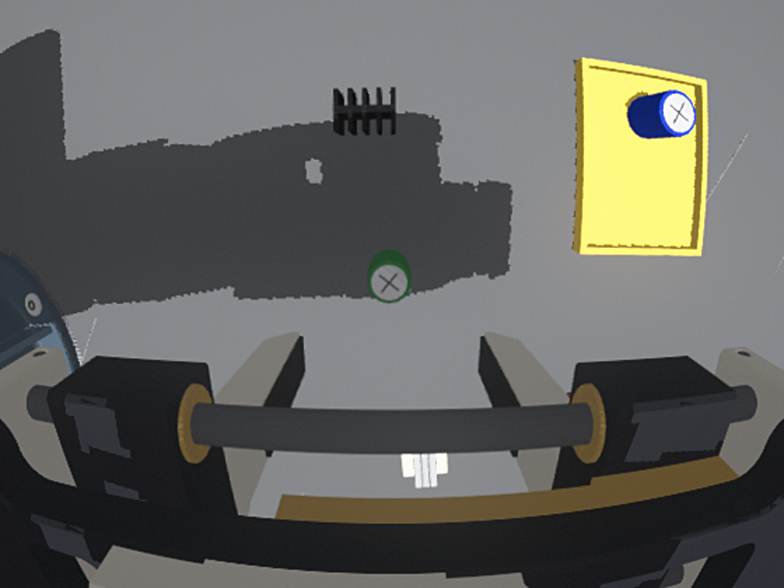

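The blue cap stands in the yellow tray, with its top at (679,112). The green cap's top is at (390,283). The black sink's top spans (334,90) to (396,133).

```bash
python3 - <<'E'
import pickle
from h import *
s,f=pickle.load(open('w4.pkl','rb'))
P=lambda u,v,z:wrist(f,s['ee_pos'],s['ee_rot'],((u+.5)/1.4-.5,(v+.5)/1.4-.5),z)
print('green',P(390,283,.045))
a,b=P(334,112,.042),P(396,110,.042);print('black',(a+b)/2,np.degrees(np.arctan2(*(b-a)[::-1])),np.linalg.norm(a-b))
print('yellow',sum(P(u,v,.015) for u,v in [(578,58),(707,80),(702,255),(575,252)])/4)
print('blue',P(679,112,.054))
E
```

```text
green [0.41032735 0.15037395]
black [0.37937245 0.26035739] 8.717618198331277 0.03982130014798356
yellow [0.59953506 0.26880237]
blue [0.59620283 0.30438201]
```

Call:
move_arm([
  {"linear":[0,-0.3,-5],"yaw":0,"claw":7},
  {"linear":[0,0,-5],"yaw":0,"claw":7},
  {"linear":[0,0,-4],"yaw":0,"claw":7},
  {"linear":[0,0,-1.8],"yaw":0,"claw":7},
  {"linear":[0,0,0],"yaw":0,"claw":7},
  {"linear":[0,0,0],"yaw":0,"claw":2.5},
  {"linear":[0,0,0],"yaw":0,"claw":2.5},
  {"linear":[0,0,0],"yaw":0,"claw":2.5},
  {"linear":[0,0,0],"yaw":0,"claw":2.5},
  {"linear":[0,0,0],"yaw":0,"claw":2.5},
  {"linear":[0,0,0],"yaw":0,"claw":2.5},
])

```text
time: 9.55
ee_pos: [0.4093, 0.1499, 0.0119]
ee_rot: [[-0.133, 0.991, 0.0], [0.991, 0.133, 0.0], [0.0, 0.0, -1.0]]
contact_force: [0.2, 0.2, 5.7]
grip_width: 0.319
finger_force: 15.0
```

Call:
move_arm([
  {"linear":[0,0,3],"yaw":0,"claw":2.5},
  {"linear":[0,0,4],"yaw":0,"claw":2.5},
  {"linear":[0,0,3],"yaw":0,"claw":2.5},
  {"linear":[2,1,0],"yaw":0,"claw":2.5},
  {"linear":[4,1.7,0],"yaw":0,"claw":2.5},
  {"linear":[4,1.7,0],"yaw":0,"claw":2.5},
  {"linear":[4,1.7,0],"yaw":0,"claw":2.5},
  {"linear":[3.5,1.3,0],"yaw":0,"claw":2.5},
  {"linear":[2,1,0],"yaw":0,"claw":2.5},
  {"linear":[0,0,0],"yaw":0,"claw":2.5},
  {"linear":[0,0,0],"yaw":0,"claw":2.5},
])

```text
time: 10.92
ee_pos: [0.6032, 0.2334, 0.1112]
ee_rot: [[-0.133, 0.991, -0.001], [0.991, 0.133, -0.0], [-0.0, -0.001, -1.0]]
contact_force: [0.2, 0.5, -0.5]
grip_width: 0.318
finger_force: 15.0
```

Call:
move_arm([
  {"linear":[0,0,-4],"yaw":0,"claw":2.5},
  {"linear":[0,0,-3],"yaw":0,"claw":2.5},
  {"linear":[0,0,-1.5],"yaw":0,"claw":2.5},
  {"linear":[0,0,-0.7],"yaw":0,"claw":2.5},
  {"linear":[0,0,-0.3],"yaw":0,"claw":2.5},
  {"linear":[0,0,0],"yaw":0,"claw":2.5},
  {"linear":[0,0,0],"yaw":0,"claw":5},
  {"linear":[0,0,0],"yaw":0,"claw":5},
  {"linear":[0,0,0],"yaw":0,"claw":5},
  {"linear":[0,0,2],"yaw":0,"claw":5},
  {"linear":[0,0,5],"yaw":0,"claw":5},
  {"linear":[0,0,6],"yaw":0,"claw":5},
])

```text
time: 12.42
ee_pos: [0.6038, 0.2337, 0.1488]
ee_rot: [[-0.133, 0.991, -0.001], [0.991, 0.133, -0.0], [-0.0, -0.001, -1.0]]
contact_force: [1.9, 0.6, -0.3]
grip_width: 0.535
finger_force: 0.0
```

Call:
move_arm([
  {"linear":[-2,-4.3,2],"yaw":0,"claw":8},
  {"linear":[-2,-4.3,0],"yaw":0,"claw":8},
  {"linear":[-2,-4.3,0],"yaw":0,"claw":8},
  {"linear":[-2,-4.3,0],"yaw":0,"claw":8},
  {"linear":[-2,-4.3,0],"yaw":0,"claw":8},
  {"linear":[-2,-4.3,0],"yaw":0,"claw":8},
  {"linear":[-2,-4.3,0],"yaw":0,"claw":8},
  {"linear":[-2,-4.3,0],"yaw":0,"claw":8},
  {"linear":[-2,-4.3,0],"yaw":0,"claw":8},
  {"linear":[-2,-4.3,0],"yaw":0,"claw":8},
  {"linear":[-2,-4.3,0],"yaw":0,"claw":8},
  {"linear":[-2,-4.3,0],"yaw":0,"claw":8},
  {"linear":[0,0,0],"yaw":0,"claw":8},
  {"linear":[0,0,0],"yaw":0,"claw":8},
])

```text
time: 14.18
ee_pos: [0.3643, -0.2819, 0.1674]
ee_rot: [[-0.132, 0.991, 0.001], [0.991, 0.132, -0.0], [-0.0, 0.001, -1.0]]
contact_force: [0.2, 0.9, 0.9]
grip_width: 0.858
finger_force: 0.0
```

```bash
python3 snap.py w5
```

```text
[ 0.36432398 -0.28194213  0.16735652] 0.13255034439753996 14.175 325.19226210127806 279.34714502748955 206.01164302032657
```

View pics/w5.png

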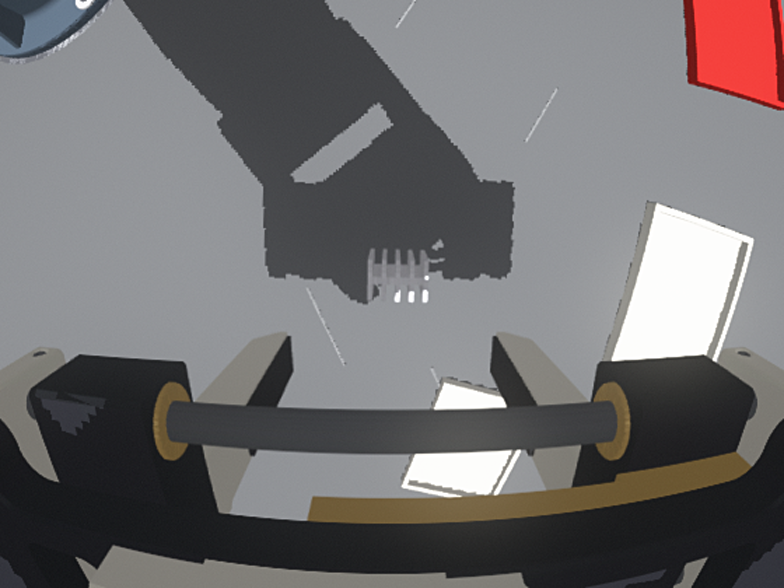

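The silver sink's top spans about (371,262) to (429,302) and lines up with the fingers.

```bash
python3 - <<'E'
import pickle
from h import *
s,f=pickle.load(open('w5.pkl','rb'))
P=lambda u,v,z:wrist(f,s['ee_pos'],s['ee_rot'],((u+.5)/1.4-.5,(v+.5)/1.4-.5),z)
print('silver',P(400,282,.042),np.linalg.norm(P(371,302,.042)-P(429,302,.042)))
E
```

```text
silver [ 0.37067054 -0.2831925 ] 0.03894564268708218
```

Call:
move_arm([
  {"linear":[0.5,-0.1,-5],"yaw":0,"claw":8},
  {"linear":[0,0,-5],"yaw":0,"claw":8},
  {"linear":[0,0,-4],"yaw":0,"claw":8},
  {"linear":[0,0,-1.8],"yaw":0,"claw":8},
  {"linear":[0,0,0],"yaw":0,"claw":8},
  {"linear":[0,0,0],"yaw":0,"claw":3.5},
  {"linear":[0,0,0],"yaw":0,"claw":3.5},
  {"linear":[0,0,0],"yaw":0,"claw":3.5},
  {"linear":[0,0,0],"yaw":0,"claw":3.5},
  {"linear":[0,0,0],"yaw":0,"claw":3.5},
  {"linear":[0,0,0],"yaw":0,"claw":3.5},
])

```text
time: 15.6
ee_pos: [0.3692, -0.2833, 0.0088]
ee_rot: [[-0.133, 0.991, 0.0], [0.991, 0.133, -0.0], [-0.0, 0.0, -1.0]]
contact_force: [-0.5, 1.8, 5.4]
grip_width: 0.431
finger_force: 14.9
```

Call:
move_arm([
  {"linear":[0,0,3],"yaw":0,"claw":3.5},
  {"linear":[0,0,4],"yaw":0,"claw":3.5},
  {"linear":[0,0,3],"yaw":0,"claw":3.5},
  {"linear":[2,2,0],"yaw":0,"claw":3.5},
  {"linear":[3.9,3.5,0],"yaw":0,"claw":3.5},
  {"linear":[3.9,3.5,0],"yaw":0,"claw":3.5},
  {"linear":[3.9,3.5,0],"yaw":0,"claw":3.5},
  {"linear":[3.9,3.5,0],"yaw":0,"claw":3.5},
  {"linear":[3.9,3.5,0],"yaw":0,"claw":3.5},
  {"linear":[3.9,3.2,0],"yaw":0,"claw":3.5},
  {"linear":[2,1.5,0],"yaw":0,"claw":3.5},
  {"linear":[0,0,0],"yaw":0,"claw":3.5},
  {"linear":[0,0,0],"yaw":0,"claw":3.5},
])

```text
time: 17.23
ee_pos: [0.6424, -0.0416, 0.1082]
ee_rot: [[-0.132, 0.991, -0.001], [0.991, 0.132, 0.0], [0.0, -0.001, -1.0]]
contact_force: [-0.6, 0.1, -1.7]
grip_width: 0.429
finger_force: 14.9
```

Call:
move_arm([
  {"linear":[0,0,-4],"yaw":0,"claw":3.5},
  {"linear":[0,0,-3],"yaw":0,"claw":3.5},
  {"linear":[0,0,-1.5],"yaw":0,"claw":3.5},
  {"linear":[0,0,-0.7],"yaw":0,"claw":3.5},
  {"linear":[0,0,-0.3],"yaw":0,"claw":3.5},
  {"linear":[0,0,0],"yaw":0,"claw":3.5},
  {"linear":[0,0,0],"yaw":0,"claw":6},
  {"linear":[0,0,0],"yaw":0,"claw":6},
  {"linear":[0,0,0],"yaw":0,"claw":6},
  {"linear":[0,0,2],"yaw":0,"claw":6},
  {"linear":[0,0,5],"yaw":0,"claw":6},
  {"linear":[0,0,6],"yaw":0,"claw":6},
])

```text
time: 18.73
ee_pos: [0.6428, -0.0411, 0.1459]
ee_rot: [[-0.133, 0.991, -0.001], [0.991, 0.133, 0.0], [0.0, -0.001, -1.0]]
contact_force: [0.5, 0.6, 0.8]
grip_width: 0.648
finger_force: 0.0
```

Call:
move_arm([
  {"linear":[-3.3,3.8,2],"yaw":0,"claw":8},
  {"linear":[-3.3,3.8,0],"yaw":0,"claw":8},
  {"linear":[-3.3,3.8,0],"yaw":0,"claw":8},
  {"linear":[-3.3,3.8,0],"yaw":0,"claw":8},
  {"linear":[-3.3,3.8,0],"yaw":0,"claw":8},
  {"linear":[-3.3,3.8,0],"yaw":0,"claw":8},
  {"linear":[-3.3,3.8,0],"yaw":0,"claw":8},
  {"linear":[-3.3,3.7,0],"yaw":0,"claw":8},
  {"linear":[0,0,0],"yaw":0,"claw":8},
  {"linear":[0,0,0],"yaw":0,"claw":8},
])

```text
time: 19.98
ee_pos: [0.3797, 0.2618, 0.1645]
ee_rot: [[-0.133, 0.991, 0.001], [0.991, 0.133, 0.001], [0.0, 0.001, -1.0]]
contact_force: [0.3, -0.1, 0.5]
grip_width: 0.861
finger_force: 0.0
```

```bash
python3 snap.py w6
```

```text
[0.37966373 0.26177426 0.16451267] 0.13351816623074397 19.975 325.19226210127806 279.34714502748955 206.01164302032657
```

View pics/w6.png

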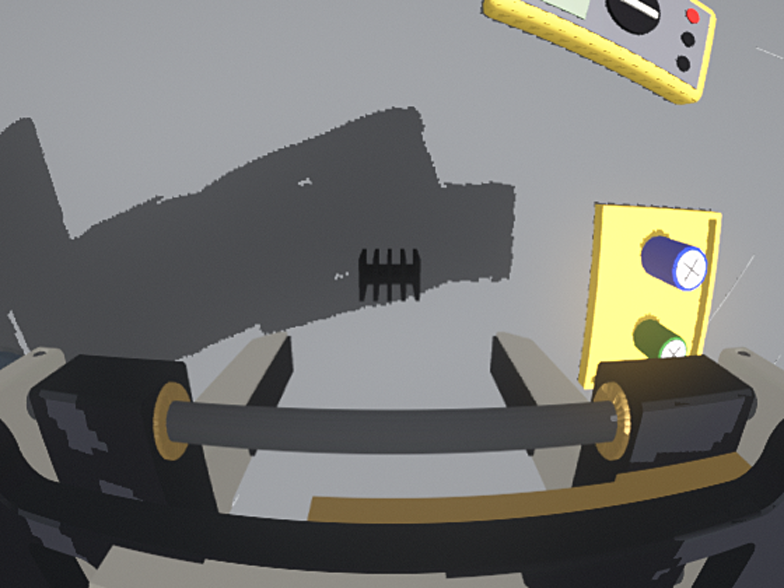

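Both capacitors stand in the yellow tray, with tops at (691,269) and (674,350). The black sink is centred at (390,280), right between the fingers.

Call:
move_arm([
  {"linear":[0,-0.1,-5],"yaw":0,"claw":8},
  {"linear":[0,0,-5],"yaw":0,"claw":8},
  {"linear":[0,0,-4],"yaw":0,"claw":8},
  {"linear":[0,0,-1.5],"yaw":0,"claw":8},
  {"linear":[0,0,0],"yaw":0,"claw":8},
  {"linear":[0,0,0],"yaw":0,"claw":3.5},
  {"linear":[0,0,0],"yaw":0,"claw":3.5},
  {"linear":[0,0,0],"yaw":0,"claw":3.5},
  {"linear":[0,0,0],"yaw":0,"claw":3.5},
  {"linear":[0,0,0],"yaw":0,"claw":3.5},
  {"linear":[0,0,0],"yaw":0,"claw":3.5},
])

```text
time: 21.4
ee_pos: [0.3792, 0.2609, 0.0088]
ee_rot: [[-0.133, 0.991, 0.0], [0.991, 0.133, 0.0], [0.0, 0.0, -1.0]]
contact_force: [-1.6, -0.3, 5.8]
grip_width: 0.435
finger_force: 15.0
```

Call:
move_arm([
  {"linear":[0,0,3],"yaw":0,"claw":3.5},
  {"linear":[0,0,4],"yaw":0,"claw":3.5},
  {"linear":[0,0,3],"yaw":0,"claw":3.5},
  {"linear":[2,-2,0],"yaw":0,"claw":3.5},
  {"linear":[3.7,-3.3,0],"yaw":0,"claw":3.5},
  {"linear":[3.7,-3.3,0],"yaw":0,"claw":3.5},
  {"linear":[3.7,-3.3,0],"yaw":0,"claw":3.5},
  {"linear":[3.7,-3.3,0],"yaw":0,"claw":3.5},
  {"linear":[3.7,-3.3,0],"yaw":0,"claw":3.5},
  {"linear":[3.5,-3.2,0],"yaw":0,"claw":3.5},
  {"linear":[1.7,-1.8,0],"yaw":0,"claw":3.5},
  {"linear":[0,0,0],"yaw":0,"claw":3.5},
  {"linear":[0,0,0],"yaw":0,"claw":3.5},
])

```text
time: 23.02
ee_pos: [0.6354, 0.0264, 0.1082]
ee_rot: [[-0.133, 0.991, -0.001], [0.991, 0.133, 0.0], [0.0, -0.001, -1.0]]
contact_force: [-0.1, -0.6, -0.6]
grip_width: 0.429
finger_force: 15.0
```

Call:
move_arm([
  {"linear":[0,0,-4],"yaw":0,"claw":3.5},
  {"linear":[0,0,-3],"yaw":0,"claw":3.5},
  {"linear":[0,0,-1.5],"yaw":0,"claw":3.5},
  {"linear":[0,0,-0.7],"yaw":0,"claw":3.5},
  {"linear":[0,0,-0.3],"yaw":0,"claw":3.5},
  {"linear":[0,0,0],"yaw":0,"claw":3.5},
  {"linear":[0,0,0],"yaw":0,"claw":6},
  {"linear":[0,0,0],"yaw":0,"claw":6},
  {"linear":[0,0,0],"yaw":0,"claw":6},
  {"linear":[0,0,2],"yaw":0,"claw":6},
  {"linear":[0,0,5],"yaw":0,"claw":6},
  {"linear":[0,0,6],"yaw":0,"claw":6},
])

```text
time: 24.52
ee_pos: [0.6358, 0.0258, 0.1458]
ee_rot: [[-0.133, 0.991, -0.001], [0.991, 0.133, 0.0], [0.0, -0.001, -1.0]]
contact_force: [0.2, 0.4, 0.3]
grip_width: 0.644
finger_force: 0.0
```

Call:
move_arm([
  {"linear":[-1.8,-0.2,2],"yaw":0.16,"claw":8.5},
  {"linear":[-1.8,-0.2,0],"yaw":0.16,"claw":8.5},
  {"linear":[-1.8,-0.2,0],"yaw":0.16,"claw":8.5},
  {"linear":[-1.8,-0.2,0],"yaw":0.16,"claw":8.5},
  {"linear":[-1.8,-0.2,0],"yaw":0.16,"claw":8.5},
  {"linear":[-1.8,-0.2,0],"yaw":0.16,"claw":8.5},
  {"linear":[-1.8,-0.2,0],"yaw":0.16,"claw":8.5},
  {"linear":[-1.8,-0.2,0],"yaw":0.16,"claw":8.5},
  {"linear":[-1.8,-0.2,0],"yaw":0.16,"claw":8.5},
  {"linear":[-1.6,-0.4,0],"yaw":0.16,"claw":8.5},
  {"linear":[0,0,0],"yaw":0,"claw":8.5},
  {"linear":[0,0,0],"yaw":0,"claw":8.5},
])

```text
time: 26.02
ee_pos: [0.459, 0.0038, 0.1644]
ee_rot: [[-0.987, -0.158, 0.001], [-0.158, 0.987, -0.0], [-0.001, -0.0, -1.0]]
contact_force: [0.0, -0.3, 0.0]
grip_width: 0.914
finger_force: 0.0
```

```bash
python3 snap.py w7
```

```text
[0.45897909 0.00384181 0.16438646] 1.729385358766801 26.025 325.19226210127806 279.34714502748955 206.01164302032657
```

View pics/w7.png

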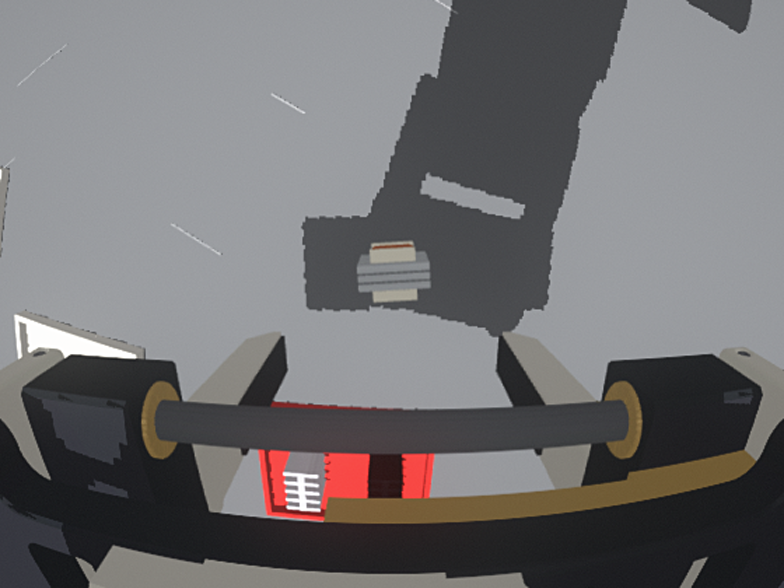

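The transformer core's top is centred at (394,278), running from (358,280) to (430,276). Both sinks stand in the red tray, at (302,485) and (387,475).

```bash
python3 - <<'E'
import pickle
from h import *
s,f=pickle.load(open('w7.pkl','rb'))
P=lambda u,v,z:wrist(f,s['ee_pos'],s['ee_rot'],((u+.5)/1.4-.5,(v+.5)/1.4-.5),z)
a,b=P(358,280,.04),P(430,276,.04);e=b-a
print((a+b)/2,np.arctan2(e[1],e[0]),np.linalg.norm(e))
E
```

```text
[0.45828637 0.00569872] 1.7875442732075042 0.04759918273140532
```

Call:
move_arm([
  {"linear":[-0.1,0.2,-5],"yaw":0.05,"claw":8.5},
  {"linear":[0,0,-5],"yaw":0,"claw":8.5},
  {"linear":[0,0,-4],"yaw":0,"claw":8.5},
  {"linear":[0,0,-1.7],"yaw":0,"claw":8.5},
  {"linear":[0,0,0],"yaw":0,"claw":8.5},
  {"linear":[0,0,0],"yaw":0,"claw":4.2},
  {"linear":[0,0,0],"yaw":0,"claw":4.2},
  {"linear":[0,0,0],"yaw":0,"claw":4.2},
  {"linear":[0,0,0],"yaw":0,"claw":4.2},
  {"linear":[0,0,0],"yaw":0,"claw":4.2},
  {"linear":[0,0,0],"yaw":0,"claw":4.2},
], squeeze=35)

```text
time: 27.45
ee_pos: [0.4574, 0.0058, 0.0069]
ee_rot: [[-0.978, -0.211, 0.0], [-0.211, 0.978, -0.0], [-0.0, -0.0, -1.0]]
contact_force: [-1.7, -0.4, 6.7]
grip_width: 0.51
finger_force: 35.0
```

Call:
move_arm([
  {"linear":[0,0,3],"yaw":0,"claw":4.2},
  {"linear":[0,0,4],"yaw":0,"claw":4.2},
  {"linear":[0,0,3],"yaw":0,"claw":4.2},
  {"linear":[1.1,-2.3,0],"yaw":-0.03,"claw":4.2},
  {"linear":[2,-3.5,0],"yaw":-0.03,"claw":4.2},
  {"linear":[2,-3.5,0],"yaw":-0.03,"claw":4.2},
  {"linear":[2,-3.5,0],"yaw":-0.03,"claw":4.2},
  {"linear":[2,-3.5,0],"yaw":-0.03,"claw":4.2},
  {"linear":[2,-3.5,0],"yaw":-0.03,"claw":4.2},
  {"linear":[2,-3.5,0],"yaw":-0.03,"claw":4.2},
  {"linear":[2,-3,0],"yaw":-0.03,"claw":4.2},
  {"linear":[1,-2,0],"yaw":-0.02,"claw":4.2},
  {"linear":[0,0,0],"yaw":0,"claw":4.2},
  {"linear":[0,0,0],"yaw":0,"claw":4.2},
])

```text
time: 29.2
ee_pos: [0.6176, -0.2763, 0.1061]
ee_rot: [[-0.999, 0.047, -0.001], [0.047, 0.999, 0.001], [0.001, 0.001, -1.0]]
contact_force: [0.6, -0.2, -1.8]
grip_width: 0.513
finger_force: 35.0
```

Down, release, lift, and back off.

Call:
move_arm([
  {"linear":[0,0,-4],"yaw":0,"claw":4.2},
  {"linear":[0,0,-3],"yaw":0,"claw":4.2},
  {"linear":[0,0,-1.5],"yaw":0,"claw":4.2},
  {"linear":[0,0,-0.7],"yaw":0,"claw":4.2},
  {"linear":[0,0,-0.3],"yaw":0,"claw":4.2},
  {"linear":[0,0,0],"yaw":0,"claw":4.2},
  {"linear":[0,0,0],"yaw":0,"claw":6.5},
  {"linear":[0,0,0],"yaw":0,"claw":6.5},
  {"linear":[0,0,0],"yaw":0,"claw":6.5},
  {"linear":[0,0,2],"yaw":0,"claw":6.5},
  {"linear":[0,0,5],"yaw":0,"claw":6.5},
  {"linear":[0,0,5],"yaw":0,"claw":6.5},
  {"linear":[-3,0,3],"yaw":0,"claw":6.5},
  {"linear":[-5,0,3],"yaw":0,"claw":6.5},
  {"linear":[-5,0,0],"yaw":0,"claw":6.5},
  {"linear":[-5,0,0],"yaw":0,"claw":6.5},
  {"linear":[0,0,0],"yaw":0,"claw":6.5},
  {"linear":[0,0,0],"yaw":0,"claw":6.5},
])

```text
time: 31.45
ee_pos: [0.439, -0.2776, 0.1929]
ee_rot: [[-0.999, 0.048, 0.002], [0.048, 0.999, -0.001], [-0.002, -0.001, -1.0]]
contact_force: [0.1, -0.6, 0.8]
grip_width: 0.701
finger_force: 0.0
```

```bash
python3 - <<'E'
from bench import manip, grab_frame
import cv2,numpy as np
a=grab_frame("top")["color"][165:275,100:360];b=grab_frame("scene")["color"][190:270,170:430]
cv2.imwrite("pics/end.png",np.vstack([cv2.resize(i,None,fx=3,fy=3,interpolation=cv2.INTER_CUBIC) for i in (a,b)]))
E
```

```text
(no output)
```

View pics/end.png

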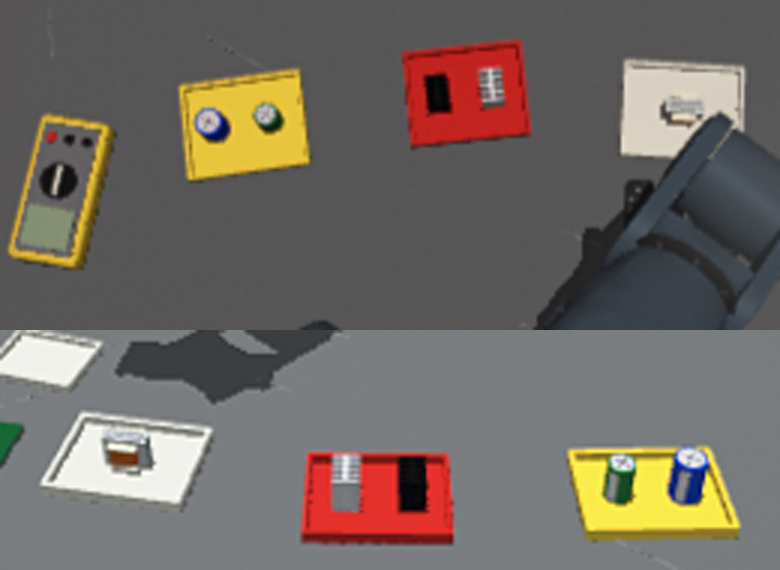

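All five parts stand upright in the right trays: caps at (211,124) and (267,117), sinks at (437,93) and (490,87), transformer at (684,107). The meter hasn't moved and the arm is clear of everything.

```bash
python3 -c "
from bench import order
print(order.finish_job())"
```

```text
the job is handed in; nothing more can be done
None
```

I sorted all five parts upright into their trays (capacitors in yellow, heat sinks in red, transformer in the middle-sized white one) without going near the meter or pump, and handed the job in at about 31 s.

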